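Set and clamp the jar stop on the labelling jig

TASK

On the candle-jar labelling jig, slide the stop with the orange lever along its rail until its plate is up against the candle jar with the brass lid. Then flip the orange cam lever all the way down, away from the robot, to clamp the stop there. Keep the jar standing in its place by the dark fence, and leave the other stop, the one with the grey lever, as it is.

Things in the scene. Friction and masses are not known exactly. Their poses are not given: they have to be found in the camera images.
- stop_face (a point): White stop (orange lever) on a jig's far-side rail: the face of its plate that meets the jar, on the jar's centre line, 40 mm above the table. x across the rail, away from robot; y along it to the jar; z up. Plate x -40 to 57, y -12 to 0, 16 to 62 mm above table; saddle x 55 to 105, y -44 to 0, 40 high. Slides in y only, 4 N friction, stays put. Parked stop: 75 mm or more behind its saddle.
- cam_lever (a joint): Orange lever on that stop, rad. Pivot at x 80, y -22, z +6 mm from stop_face, hinge along y. Bar 20 mm wide (y), 10 thick, end 55 mm from pivot. 0: upright, leaning 10 degrees away from the robot (+x), end 100 mm above table; grows as it swings over to +x and down; 1.3: fully down, nearly level, pointing +x. Starts at 0 to 0.3; 0.2 N m friction, stays where left.
- jar_mid (a point): Centre, half-way up, of the amber candle jar with paper label and brass lid, 80 mm in diameter, 85 high, about 0.35 kg, loose, standing on the 12 mm plywood jig board in front of the rail, 2 to 10 mm short of the dark steel fence across the board's left end.
- parked_tip (a point): End of the upright grey lever on the second, parked white stop (same size) at the right end of the same rail, about 100 mm above the table. Not to be moved.
Mind the look-alikes: they are no part of the job. Leave any green, pink or red look-alike of the part that bears jar_mid alone.

How it is judged (in metres and radians):
On the way:
1. the stop's plate is up against the jar (gap under 16 mm) with the orange lever still up (y of jar_mid in the frame of stop_face below 0.056 m and value of joint cam_lever below 0.7 rad), for 0.2 s.
At the end, for the whole second after the job is handed in: The plate of the orange-levered stop is within 16 mm of the jar's side, the orange lever is within 10 degrees of fully down (above 1.12 rad), the jar stands upright (10 degrees) within 25 mm of where it stood, and the grey lever's end is within 20 mm of where it was (y of jar_mid in the frame of stop_face below 0.056 m and value of joint cam_lever above 1.12 rad and distance of jar_mid from where it was at the start of the episode below 0.025 m and angle between jar_mid's own z axis and vertical below 0.17 rad and distance of parked_tip from where it was at the start of the episode below 0.02 m); the robot touches nothing.
It fails at once if the jar is tipped over (more than 30 degrees) (angle between jar_mid's own z axis and vertical above 0.52 rad).
It fails at once if the parked stop or its grey lever is moved (its end by more than 20 mm) (distance of parked_tip from where it was at the start of the episode above 0.02 m).
It also fails if it takes over 40 s, if anything falls off the work surface, if the arm or the gripper's body presses on something with over 40 N, if the wrist force passes 120 N, or if a joint passes its speed limit or range.

ROBOT

A 6-joint arm with a two-finger parallel gripper is mounted at the origin on the work surface. World frame = base frame: x ahead of the robot, y to its left, z up, the work surface at z = 0. Lengths are in m, angles in degrees, forces in N, time in s.
With the tool pointing down it reaches from about 0.35 to 0.875 m from the base axis. Payload 4.2 kg.
Tool frame: the origin (TCP) lies midway between the tips of the shut fingers; the grasp point (between the pads) lies 19 mm behind it; y points along the fingers, z is the direction in which the jaws open and shut, and the axes are right-handed (so a half turn about y gives the same grasp; the last joint's range is limited). The gripper opens to 87 mm and grips with 3 to 60 N. Pads are 19 mm wide; open, the fingers measure 117 mm over their backs; the gripper's body (75 mm by 190 mm) begins 51 mm behind the grasp point.
Start: joints at [-55.485, 22.042, 0.453, 0, -68.411, -14.817], TCP at [0.211, -0.588, 0.223] pointing down, gripper open.
Joint ranges: [-179.83, 179.83], [-69.29, 118.12], [-61.27, 80.66], [-181.25, 117.63], [-171.15, -9.14], [-177.46, 177.46]. Speed limits (degrees/s): [159.86, 159.86, 180, 180, 180, 180].

INTERFACE

Orientations are given as [roll, pitch, yaw] about the fixed x, y, z axes, in that order (R = Rz(yaw) Ry(pitch) Rx(roll)).
In Python, from workcell import env gives the robot as it stands. The module is installed in compiled form; this text tells all that it offers. Calls block until the motion is done:
- env.goto(position, orientation): joint-space move of the TCP to a pose.
- env.move_straight(position, rotation=None, rate=0.15, force_limit=None): straight line of the TCP; rotation=None keeps the orientation; rate is the mean speed in m/s. With force_limit (N) it stops when the force on the tool has changed by that much, and returns True; else False.
- env.set_joints(angles): joint-space move.
- env.gripper_to(opening, grasp_force=None): opening from 0.0 (shut) to 1.0 (fully open); grasp_force is the grip in N (None keeps the last); returns when the fingers have stopped.
- env.dwell(seconds).
- env.inverse_kinematics(position, orientation): joint angles nearest the present ones, or None.
- env.read_state(): the state.
- env.grab_frame(name): name is "scene" or "side" or "wrist"; returns a dict with "image" (400x640x3 uint8, blue, green, red), "fx", "fy", "cx", "cy" (pixels), "position" and "orientation" of the camera in the world. Camera axes: x right, y up, looking along -z (the intrinsics and any distortion apply to the point x, -y, -z); pixel columns grow to the right and rows downward; lengths in m; the calibration is good to about 2 mm. A picture is of the moment at which its call begins. There is no depth.
A pose or a line that the arm cannot do raises env.Unreachable and nothing moves.
- env.close_job(): hands the job in, once; it reports no verdict.
Trained networks look in a picture, given as the dict that the camera call returned (one of the last four; its "shot" number tells which), for a name from the list of things; names that differ only in an ending like _2 or _b are one class to them, and where a whole thing is asked for, a point or a joint stands for the part that bears it (a point fixed in the world has none). Each returns a list of dicts, best first, with "score" (0 to 1); they miss things now and then, are a little off and sometimes report something else, mostly with a low value. They report only what shows in the picture. A call takes as long as a camera call. They do not tell look-alikes from the thing itself.
- env.search_frame(picture, thing): "xyz" ([x, y, z] in m, in world coordinates, good to about 4 mm: the middle of the surface that is visible of it).
- env.trace(picture, thing): "mask" (400x640 bool, what is visible of it).
The state is a dict: "clock": time; "joint_positions": joint angles; "qvel": joint speeds; "joint_torque": joint torques, N m; "position": TCP position; "tool_rot": TCP orientation; "force": force on the tool from outside, world axes, zero at the start; "wrist_torque": the same for the moment, N m; "opening": opening from 0.0 (shut) to 1.0 (fully open).
Only numpy, scipy, OpenCV 4.12 (cv2) and the standard library are available. Lean on these libraries where they do the work, as an engineer would, in place of code of your own. Each camera call takes 0.05 s, during which the arm holds its last target. There are 200 camera calls.

## Working session

There is one attempt and no reset: what is moved stays moved. The work goes in short steps, each a Python script; the robot and the scene stay as the last script left them, time stands still between calls to the robot, and variables do not carry over. Pictures are saved under pics/ and viewed, about 8 in all and at most 12, crops included, and the job is handed in when it is done.

```bash
mkdir -p pics
python3 - <<'E'
from workcell import env
import cv2,numpy as np
ims=[]
for n in("scene","side"):
    f=env.grab_frame(n); ims.append(f["image"])
    print(n,f["fx"],f["cx"],f["cy"],f["position"],f["orientation"],[k for k in f])
    for t in("stop_face","cam_lever","jar_mid","parked_tip"):
        print(t,[(round(d["score"],2),np.round(d["xyz"],3).tolist()) for d in env.search_frame(f,t)[:4]])
    cv2.imwrite(f"pics/{n}0.png",f["image"])
s=env.read_state();print(s["clock"],s["position"],s["tool_rot"],s["opening"])
E
```

```text
scene 438.63646118217133 320.4892881202782 202.86427908690783 [ 1.13944969 -0.60622474  0.84691865] [50.65211868  1.17812061 41.21310173] ['image', 'fx', 'fy', 'cx', 'cy', 'position', 'orientation', 'shot']
stop_face [(0.8, [0.578, 0.077, 0.045])]
cam_lever [(0.54, [0.61, 0.06, 0.072])]
jar_mid [(0.97, [0.719, 0.393, 0.064]), (0.84, [0.552, 0.212, 0.079]), (0.8, [0.376, 0.172, 0.064]), (0.78, [0.372, 0.306, 0.061])]
parked_tip [(0.6, [0.595, -0.093, 0.068])]
side 484.969182337034 328.0039146545941 200.37836358802232 [0.03915124 0.88618118 1.00752864] [ 4.45193377e+01 -6.71551102e-02 -1.47705001e+02] ['image', 'fx', 'fy', 'cx', 'cy', 'position', 'orientation', 'shot']
stop_face [(0.81, [0.562, 0.089, 0.048])]
cam_lever [(0.66, [0.603, 0.064, 0.072])]
jar_mid [(0.81, [0.348, 0.213, 0.08]), (0.75, [0.687, 0.431, 0.071]), (0.69, [0.348, 0.352, 0.081]), (0.56, [0.521, 0.251, 0.093])]
parked_tip [(0.55, [0.595, -0.084, 0.072])]
0.5 [ 0.2106535  -0.58837811  0.22251462] [-8.99958185e+01 -1.89961885e-03  1.96934773e+01] 0.9990312553698467
```

View pics/scene0.png

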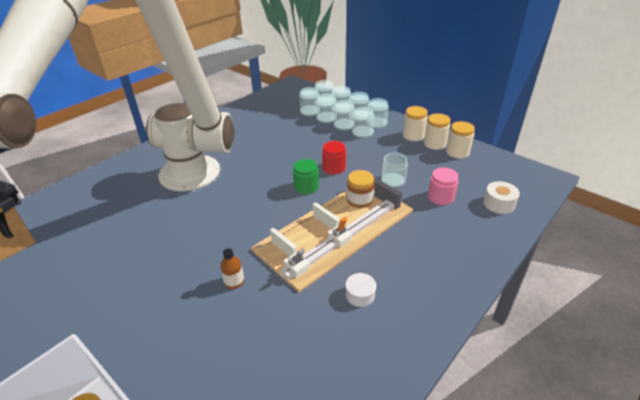

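View pics/side0.png

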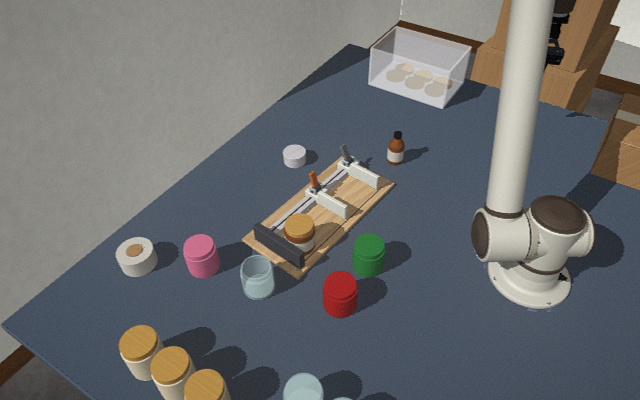

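The jig lies nearly along world y, with the jar near (0.53, 0.23), the orange stop at pixel (340,222) in the scene view, and the grey stop at its right end. Next, a closer look with the wrist camera from above.

Run:
```python
from workcell import env
import cv2,numpy as np
env.gripper_to(0.0)
env.goto([0.50,0.08,0.36],[-90,0,0])
f=env.grab_frame("wrist")
print(f["fx"],f["fy"],f["cx"],f["cy"],f["position"].tolist(),f["orientation"].tolist())
for t in("stop_face","cam_lever","jar_mid","parked_tip"):
    print(t,[(round(d["score"],2),np.round(d["xyz"],3).tolist()) for d in env.search_frame(f,t)[:4]])
cv2.imwrite("pics/w1.png",f["image"])
s=env.read_state();print(s["clock"],s["position"],s["tool_rot"])
```

```text
298.4521807396896 298.4521807396896 322.32233342663824 199.3755343454654 [0.4318988446061883, 0.0805538986414255, 0.5222298366946836] [-14.353523103598901, 0.05046065566671315, 89.98681554416213]
stop_face [(0.62, [0.569, 0.083, 0.058])]
cam_lever []
jar_mid [(0.82, [0.363, 0.314, 0.088]), (0.66, [0.361, 0.188, 0.086]), (0.59, [0.708, 0.41, 0.087]), (0.58, [0.529, 0.228, 0.095])]
parked_tip [(0.61, [0.58, -0.083, 0.057])]
4.8917 [0.5000946  0.07967218 0.35989552] [-9.00052887e+01  9.30468539e-03 -3.64806272e-02]
```

View pics/w1.png

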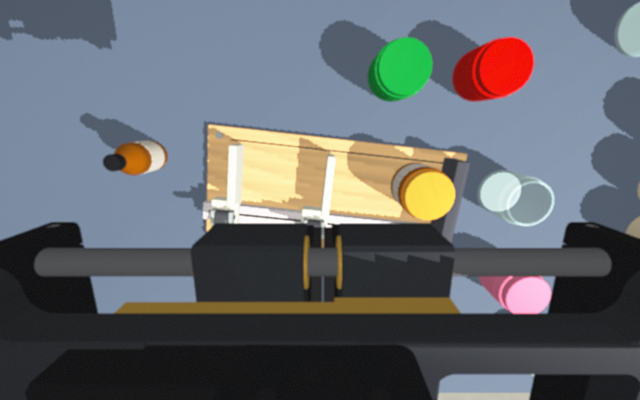

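The wrist view (image up = towards the robot, right = +y) shows the jar's brass lid at (427,193), the orange stop's plate top at about (329,155–208), the parked plate at (236,146), and the board tilted by a few degrees. The gripper hides the levers, so I back off for one more look.

```bash
cat > h.py <<'E'
import numpy as np,cv2
from scipy.spatial.transform import Rotation as R
def px(f,u,v,z):
    d=R.from_euler("xyz",f["orientation"],degrees=True).apply([(u-f["cx"])/f["fx"],-(v-f["cy"])/f["fy"],-1])
    p=np.array(f["position"]); return p+d*(z-p[2])/d[2]
E
python3 - <<'E'
from workcell import env
from h import *
import pickle
env.goto([0.42,0.10,0.33],[-90,0,0])
f=env.grab_frame("wrist"); pickle.dump(f,open("w2.pkl","wb"))
for t in("stop_face","cam_lever","jar_mid","parked_tip"):
    print(t,[(round(d["score"],2),np.round(d["xyz"],3).tolist()) for d in env.search_frame(f,t)[:4]])
cv2.imwrite("pics/w2.png",cv2.resize(f["image"][:250,120:520],None,fx=2,fy=2,interpolation=cv2.INTER_CUBIC))
print(env.read_state()["clock"])
E
```

```text
stop_face [(0.57, [0.489, 0.093, 0.062])]
cam_lever []
jar_mid [(0.81, [0.356, 0.185, 0.087]), (0.79, [0.676, 0.412, 0.022]), (0.73, [0.497, 0.223, 0.037]), (0.69, [0.358, 0.316, 0.091])]
parked_tip [(0.45, [0.599, -0.094, 0.094])]
5.5833
```

View pics/w2.png

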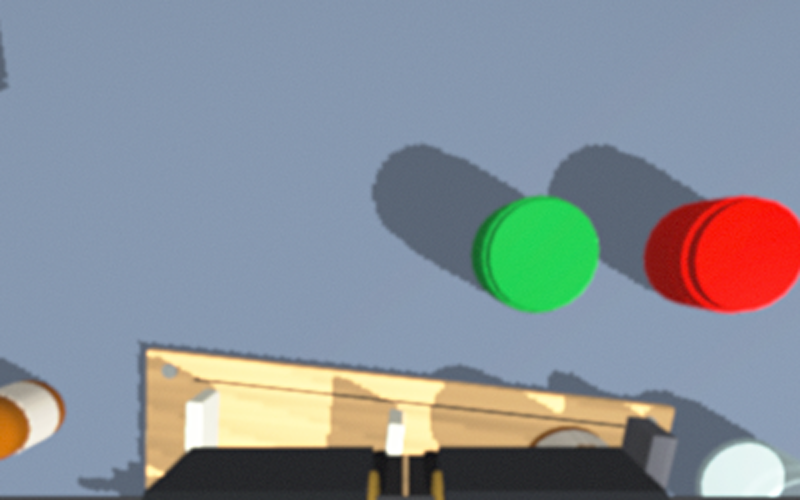

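Wrong way: the camera sits on the robot's side of the tool, so the gripper now hides the jig. It needs to go beyond the jig instead.

Run:
```python
from workcell import env
from h import *
import pickle
env.goto([0.66,0.10,0.30],[-90,0,0])
f=env.grab_frame("wrist"); pickle.dump(f,open("w3.pkl","wb"))
for t in("stop_face","cam_lever","jar_mid","parked_tip"):
    print(t,[(round(d["score"],2),np.round(d["xyz"],3).tolist()) for d in env.search_frame(f,t)[:4]])
cv2.imwrite("pics/w3.png",cv2.resize(f["image"][:250,120:520],None,fx=2,fy=2,interpolation=cv2.INTER_CUBIC))
print(env.read_state()["clock"])
```

```text
stop_face [(0.81, [0.581, 0.079, 0.064])]
cam_lever [(0.79, [0.607, 0.067, 0.08])]
jar_mid [(0.76, [0.702, 0.401, 0.084]), (0.66, [0.537, 0.227, 0.098])]
parked_tip [(0.89, [0.595, -0.085, 0.074])]
6.7917
```

View pics/w3.png

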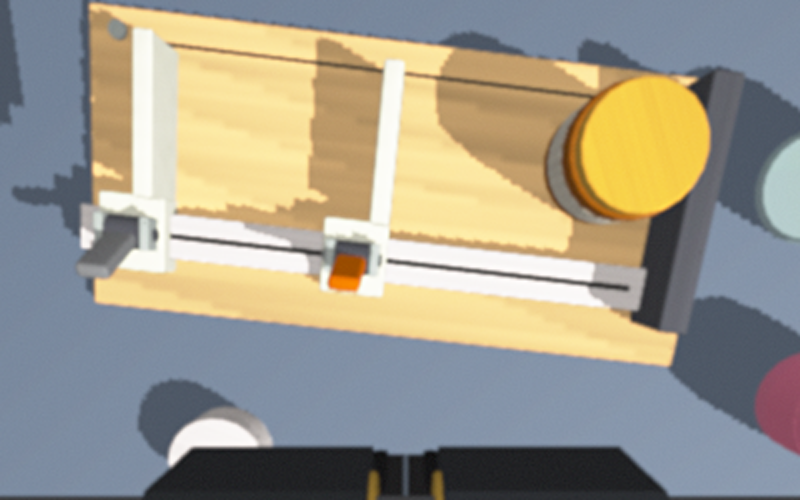

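Run:
```python
from h import *
import pickle
f=pickle.load(open("w3.pkl","rb"))
g=lambda x,y,z:px(f,120+x/2,y/2,z)[:2]
P={k:g(*v) for k,v in dict(bn0=(92,3,.012),bn1=(700,77,.012),bf0=(95,302,.012),bf1=(672,366,.012),plNB=(387,60,.062),plNF=(405,62,.062),plFF=(390,224,.062),plFB=(372,220,.062),jar=(645,147,.097),s1=(327,216,.04),s2=(383,222,.04),s3=(383,296,.04),s4=(320,290,.04),tip=(347,280,.099),ptip=(97,268,.099)).items()}
for k,v in P.items(): print(k,v.round(4))
for a,b in(("bn0","bn1"),("bf0","bf1"),("s1","s2"),("s4","s3"),("plNF","plFF")):
    d=P[b]-P[a]; print(a,np.degrees(np.arctan2(d[1],d[0])).round(1),np.linalg.norm(d).round(4))
```

```text
bn0 [ 0.4348 -0.1079]
bn1 [0.4794 0.3028]
bf0 [ 0.6324 -0.1313]
bf1 [0.6809 0.3062]
plNB [0.4825 0.0899]
plNF [0.4836 0.1008]
plFF [0.5778 0.0912]
plFB [0.5754 0.0796]
jar [0.5367 0.2379]
s1 [0.5719 0.048 ]
s2 [0.5758 0.0859]
s3 [0.6255 0.0855]
s4 [0.6214 0.0415]
tip [0.6113 0.0662]
ptip [ 0.6044 -0.0827]
bn0 83.8 0.4132
bf0 83.7 0.4402
s1 84.2 0.0381
s4 84.7 0.0442
plNF -5.8 0.0947
```

```bash
cat >> h.py <<'E'
YAW=-6.1; c,s=np.cos(np.radians(YAW)),np.sin(np.radians(YAW))
SF=np.array([0.522,0.097]); O=[-90,0,YAW]
def W(x,y,z): return [SF[0]+(c*x-s*y)/1000,SF[1]+(s*x+c*y)/1000,z/1000]
def L(p): d=np.array(p[:2])-SF; return np.round(1000*np.array([c*d[0]+s*d[1],-s*d[0]+c*d[1],p[2]]),1)
E
python3 - <<'E'
from workcell import env
from h import *
env.goto(W(35,-36,140),O)
print(env.move_straight(W(35,-36,48),force_limit=8), L(env.read_state()["position"]))
print(env.move_straight(W(35,-15+12+50,48),rate=0.06,force_limit=15),L(env.read_state()["position"]),env.read_state()["force"])
print(env.move_straight(W(35,-15-12+105,48),rate=0.04,force_limit=7),L(env.read_state()["position"]),env.read_state()["force"])
print(env.read_state()["clock"])
f=env.grab_frame("side")
for t in("stop_face","cam_lever","jar_mid","parked_tip"):
    print(t,[(round(d["score"],2),np.round(d["xyz"],3).tolist()) for d in env.search_frame(f,t)[:4]])
cv2.imwrite("pics/s4.png",cv2.resize(f["image"][120:300,200:440],None,fx=3,fy=3,interpolation=cv2.INTER_CUBIC))
E
```

```text
False [ 36.3 -35.4  48.9]
False [34.7 47.3 47.6] [0.59413769 0.72906459 0.72157177]
False [34.7 78.3 47.8] [-0.16911132 -1.13465298 -0.58143337]
10.825
stop_face [(0.71, [0.501, 0.199, 0.048])]
cam_lever []
jar_mid [(0.95, [0.688, 0.43, 0.072]), (0.84, [0.347, 0.348, 0.078]), (0.73, [0.346, 0.213, 0.076]), (0.55, [0.517, 0.253, 0.087])]
parked_tip [(0.63, [0.578, -0.087, 0.058]), (0.36, [0.503, 0.199, 0.047])]
```

View pics/s4.png

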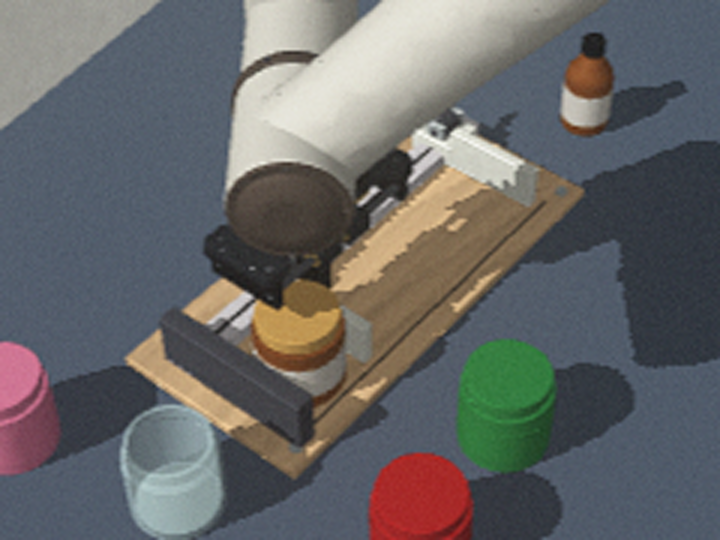

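The plate is now just behind the jar (crop at ~(355,335)) and the jar hasn't moved visibly. I'll nudge on with a force limit, then lift off and look.

Run:
```python
from workcell import env
from h import *
import pickle
print(env.move_straight(W(35,86,48),rate=0.02,force_limit=7),L(env.read_state()["position"]),env.read_state()["force"])
p=L(env.read_state()["position"])
env.move_straight(W(35,p[1]-6,48),rate=0.05)
env.move_straight(W(35,p[1]-6,140),rate=0.2)
env.goto(W(150,80,260),O)
f=env.grab_frame("wrist"); pickle.dump(f,open("w5.pkl","wb"))
for t in("stop_face","cam_lever","jar_mid","parked_tip"):
    print(t,[(round(d["score"],2),np.round(d["xyz"],3).tolist()) for d in env.search_frame(f,t)[:4]])
cv2.imwrite("pics/w5.png",cv2.resize(f["image"][:250,120:520],None,fx=2,fy=2,interpolation=cv2.INTER_CUBIC))
print(env.read_state()["clock"])
```

```text
True [34.5 81.9 47.7] [ 0.20815337 -0.48647375  0.04757282]
stop_face [(0.89, [0.592, 0.183, 0.063])]
cam_lever [(0.56, [0.616, 0.169, 0.081])]
jar_mid [(0.88, [0.704, 0.408, 0.087]), (0.67, [0.535, 0.233, 0.095])]
parked_tip [(0.84, [0.594, -0.083, 0.077])]
13.2417
```

View pics/w5.png

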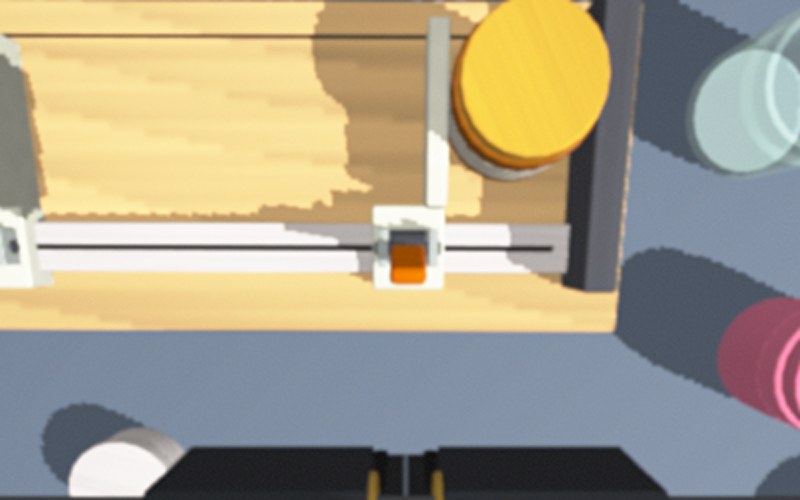

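Run:
```python
from h import *
import pickle
f=pickle.load(open("w5.pkl","rb"))
for k,v in dict(plN=(450,17,.062),plF=(447,205,.062),jar=(531,82,.097),lidL=(455,80,.097),lidR=(610,80,.097),lev=(408,280,.097),levL=(391,265,.097),levR=(426,265,.097),sadF=(443,250,.04),sadB=(373,250,.04)).items():
    print(k,L(px(f,120+v[0]/2,v[1]/2,v[2])))
```

```text
plN [-38.6 104.2  62. ]
plF [ 56.7 104.3  62. ]
jar [  1.5 142.2  97. ]
lidL [  0.6 104.9  97. ]
lidR [  0.6 181.   97. ]
lev [97. 82. 97.]
levL [89.3 73.  97. ]
levR [89.3 91.4 97. ]
sadF [ 81.7 103.7  40. ]
sadB [81.7 60.5 40. ]
```

Plate face at local y 104 and jar centre at 142, so they are touching, with the jar essentially unmoved. Now I flip the lever.

Run:
```python
from workcell import env
from h import *
import pickle
y=82
env.goto(W(58,y,130),O)
print(env.move_straight(W(58,y,88),force_limit=8))
for a in list(range(10,80,10))+[80,85,90]:
    a_=np.radians(a); S,C=np.sin(a_),np.cos(a_)
    hit=env.move_straight(W(80+45*S-5*C-9.5,y,46+45*C+5*S),rate=0.06,force_limit=20)
    st=env.read_state(); print(a,hit,L(st["position"]),np.round(st["force"],1))
    if hit: break
p=L(st["position"])
env.move_straight(W(p[0],p[1],p[2]+80),rate=0.2)
env.goto(W(190,80,270),O)
f=env.grab_frame("wrist"); pickle.dump(f,open("w6.pkl","wb"))
for t in("stop_face","cam_lever","jar_mid","parked_tip"):
    print(t,[(round(d["score"],2),np.round(d["xyz"],3).tolist()) for d in env.search_frame(f,t)[:4]])
g=env.grab_frame("scene")
print([(round(d["score"],2),np.round(d["xyz"],3).tolist()) for d in env.search_frame(g,"cam_lever")])
a=cv2.resize(f["image"][:250,120:520],(640,400),interpolation=cv2.INTER_CUBIC)
b=cv2.resize(g["image"][160:300,230:430],(286,200),interpolation=cv2.INTER_CUBIC)
cv2.imwrite("pics/w6.png",a); cv2.imwrite("pics/s6.png",cv2.resize(g["image"][160:300,240:440],None,fx=4,fy=4,interpolation=cv2.INTER_CUBIC))
print(env.read_state()["clock"])
```

```text
False
10 False [74.  82.1 91.6] [-0.1  0.1  0.2]
20 False [81.1 81.8 89.9] [-1.   0.5  1.4]
30 False [88.6 81.9 87.4] [-2.9 -0.   1.5]
40 False [95.8 81.9 83.5] [-2.4  0.2  0.5]
50 False [102.   81.9  78.6] [ 0.3 -0.5  0.9]
60 False [107.3  82.   72.6] [-0.9 -0.4  0.5]
70 False [111.5  82.2  65.8] [-1.  -0.3  0.2]
80 False [114.4  82.3  58.4] [0.3 0.9 0.4]
85 False [115.2  82.3  55.4] [-1.6 -0.3  3.5]
90 False [115.5  82.3  54.7] [-7.9 -0.8 16.6]
stop_face [(0.66, [0.605, 0.174, 0.055])]
cam_lever [(0.89, [0.634, 0.168, 0.056])]
jar_mid [(0.76, [0.707, 0.404, 0.089]), (0.71, [0.555, 0.23, 0.096])]
parked_tip [(0.95, [0.597, -0.082, 0.076])]
[(0.55, [0.636, 0.165, 0.052])]
18.8333
```

View pics/w6.png

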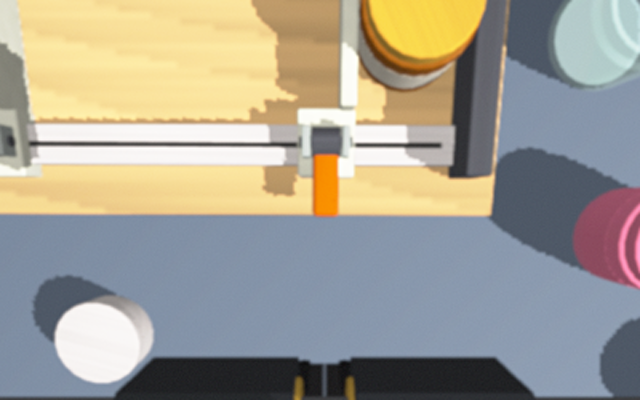

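View pics/s6.png

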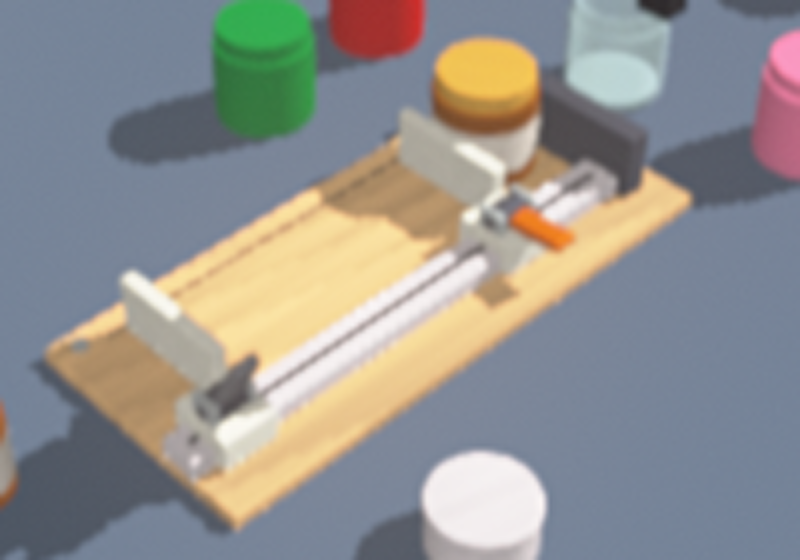

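The lever is flat, pointing +x (wrist view (325,185), scene crop (540,228)). The plate is against the upright jar, and the grey lever hasn't moved. The robot is clear of everything.

Run:
```python
from workcell import env
env.dwell(0.3); print(env.close_job())
```

```text
the job is handed in; nothing more can be done
None
```

I slid the orange-levered stop about 105 mm along its rail, pushing the back of its plate with the shut fingers. I then swung the orange lever over and down, and handed the job in at about 19 s; no verdict is reported.

What the last checks showed:
- **Plate and jar:** before I flipped the lever, with it still up, my measurement put the jar's centre 38 mm from the plate's face. The jar's radius is 40 mm, so they were touching. I did not measure this again afterwards, but the final pictures show the plate still against the jar.
- **Jar:** it stands upright by the fence, and had moved under about 1 mm by the measurement before the flip.
- **Lever:** it stopped solidly under about 17 N at the expected fully-down height, and the pictures show it pointing away from the robot and nearly level.
- **Parked stop:** the network's position for the grey lever stayed within about 3 mm of where it started.
- **Robot:** it was clear of everything when I handed in.

**Disagreements:** the networks' jar positions differed from my pixel measurements by up to about 20 mm, and from each other. I relied on the pixels and on the force stop when the plate met the jar. The last 5–6 mm of the push ended on that 7 N force stop rather than at a planned position.

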